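# Hook a spring-return rule on the length stop, draw it to tension and lock it

## Task

Pick up the spring-return rule, hook its blade end over the far edge of the length stop's steel tongue, and draw the case straight back in line with the stop until the blade pulls on the tongue with about 5 newtons. Stand the case upright on the bench so that this pull stays on, let go, and only then press the lock button on its top fully down. Handle it gently, never loading the stop with more than about 10 newtons, and leave the vial, the flat carton and the ointment tube alone.

Things in the scene. Friction and masses are not known exactly. Their poses are not given: they have to be found in the camera images.
- rule_center (a point): centre, 29 mm over its sole, of the loose spring-return rule's case: grey plastic box 76 mm long (x), 40 wide (y), 58 tall, on a grippy rubber sole, about 0.85 kg. +x points along the blade, out of the front; z up. Grasp it from above across its 40 mm width. Standing free on the bench, its weight and sole hold it against a pull of up to 8 N.
- rule_mouth (a point): slot in the middle of the case's front, 38 mm ahead of its centre. A steel blade 18 x 3 mm leaves it, underside 24 mm over the sole; the hook tab at its end, 26 mm wide, 3 mm thick, reaches down to 9 mm over the sole. Sprung home, the hook's case-side face is 120 mm ahead of this point. Drawing it out takes 1.5 N plus 0.4 N per mm (5 N at 9 mm), hard stop at 30 mm.
- lock_top (a point): centre of the top face of the round black lock button, 20 mm across, in the middle of the case's top and standing 10 mm above it (68 mm above the sole) when unlocked
- rule_lock (a joint): travel of the lock button in m: 0 = up, unlocked. It is stiff: it moves when pressed with more than about 3 N and stays where it is left. Pressed home, it seats on the blade at about 0.005 (locked) and clamps it there. Locked too early, the blade will not draw out.
- stop: the length stop, screwed to the bench; origin on the bench, x along it, +x to its far end (away from the rule's case when hooked). Aluminium base plate x = -60 to +55 mm, 72 mm wide, 4 thick; on it an aluminium housing x = -60 to -10 mm, 54 mm wide, top 20 mm over the bench (the blade passes 4 mm above it), small black clamp knob at +y.
- tongue_way (a point): middle of the tongue's travel (stop's x = +17.5 mm, 19 mm over the bench). The steel tongue, 44 mm wide, top 19 mm over the bench, stands out of the housing; its upright far face is the edge to hook. It is clamped anywhere within 22.5 mm to either side of this point along x; its place is not reported: find it by touch or sight. More than 26 mm past it there is room to let the hook down.
- vial: bystander: small glass vial with grey cap, 43 mm across, 98 mm tall, standing right of the stop; origin at its foot
- carton: bystander: flat white carton 54 x 89 x 22 mm, lying right of the stop; origin at its underside
- tube: bystander: white ointment tube 33 x 101 x 27 mm, lying near the right front of the bench; origin at its underside
There are look-alikes about, which are no part of the job. There is more than one size of the part that bears rule_center; the job needs the smaller. Leave any turquoise look-alike of the stop alone.

How it is judged:
On the way, in this order (a step that is already met when the one before it is completed fails the run):
1. the blade is hooked and pulls on the stop with 3.5 to 6.5 N, with the case standing on the bench in line with the stop and let go of (contact force between rule and stop between 3.5 and 6.5 N and contact force between the fingers and rule below 0.1 N and height (world z) of rule_center below 0.032 m and x of rule_center in the frame of stop above -0.202 m and angle between the x axis of rule_center and the x axis of stop, either way round below 0.15 rad), for 0.2 s.
2. the lock button is pressed down (value of joint rule_lock above 0.004 m), for 0.1 s.
At the end, for the whole second after the job is handed in: The case stands upright (within 0.08 rad) and at rest on the bench on the near side of the stop, in line with it within 0.15 rad and its centre no more than 202 mm behind the stop's origin; the hook pulls on the tongue's far edge with 3.5 to 6.5 N; the lock button is down by more than 4 mm (contact force between rule and stop between 3.5 and 6.5 N and value of joint rule_lock above 0.004 m and angle between rule_center's own z axis and vertical below 0.08 rad and height (world z) of rule_center between 0.025 and 0.032 m and x of rule_center in the frame of stop above -0.202 m and angle between the x axis of rule_center and the x axis of stop, either way round below 0.15 rad and linear speed of rule below 0.01 m/s); the robot touches nothing.
It fails at once if the stop is loaded by the rule with more than 14 N (contact force between rule and stop above 14 N).
It fails at once if the vial is moved by more than 15 mm (distance of vial from where it was at the start of the episode above 0.015 m).
It fails at once if the carton is moved by more than 15 mm (distance of carton from where it was at the start of the episode above 0.015 m).
It fails at once if the ointment tube is moved by more than 15 mm (distance of tube from where it was at the start of the episode above 0.015 m).
It also fails if it takes over 53 s, if anything falls off the work surface, if the arm or the gripper's body presses on something with over 40 N, if the wrist force passes 120 N, or if a joint passes its speed limit or range.

## Robot

A 6-joint arm with a two-finger parallel gripper is mounted at the origin on a cart in front of the work surface, level with it; the furniture and walls round the work are solid. World frame = base frame: x ahead of the robot, y to its left, z up, the work surface at z = 0. Lengths are in m, angles in rad, forces in N, time in s.
With the tool pointing down it reaches from about 0.325 to 0.925 m from the base axis. Payload 3.1 kg.
Tool frame: the origin (TCP) lies at the very end of the fingers, on their centre line; the grasp point (between the pads) lies 19 mm behind it; z points along the fingers, y is the line along which they close (so a half turn about z gives the same grasp; the last joint's range is limited). The gripper opens to 85 mm and grips with 20 to 120 N. Pads are 22 mm wide; open, the fingers measure 114 mm over their backs; the gripper's body (76 mm by 85 mm) begins 54 mm behind the grasp point. The pads swing forward as they close: fully open they stand 13 mm farther back than shut.
Start: joints at [1.14, 0.217, 1.613, -0, 1.311, -0.112], TCP at [0.196, 0.594, 0.231] pointing down, gripper open.
Joint ranges: [-2.75, 2.75], [-0.78, 2.1], [0.31, 2.55], [-1.13, 4.27], [0.13, 2.63], [-2.58, 2.58]. Speed limits (rad/s): [2.79, 2.79, 3.14, 3.14, 3.14, 3.14].

## Interface

Orientations are given as a unit quaternion [w, x, y, z].
In Python, from cell import sensors, optics, hand_in gives the robot as it stands.
- The arm moves only by the tool drive_tool, never from a script. Its argument "motion" is a list of rows, each a list of 7 numbers: the finger opening in mm, from 0 to 85.4, then the shift along the tool's x, y, z in units of 25 mm (1.0 is 25 mm), then the turn, a rotation vector about the tool's x, y, z in units of 6 degrees (1.0 is 6 degrees). A call has exactly 8 rows; each row is the pose to reach, as a shift and turn from the pose commanded when the call began, along the tool's axes at that moment; what a row does not reach only later rows make up. A row lasts 1/12 s, in which the tool goes at most 41.7 mm and 7.16 degrees, less where a joint would pass 70% of its speed; a pose out of reach is approached as far as the arm can. A call with a gripper value outside its range is refused whole. The fingers move at their own pace and stop on an object; the grip force is fixed at half the most. Time passes only in rows, so rows that repeat a pose let the fingers close, or fill a call up. It gives the time, the measured TCP pose, the force, the opening and the grip force at its end, in the units of the state.
- sensors.get_obs(): the state, without advancing time (a new reading comes with each control period).
- optics.capture(name): name is "scene" or "top"; returns a dict with "img" (480x640x3 uint8, red, green, blue), "range_z" (480x640 float32, m along the optical axis (not along the pixel's ray), 0 where there is no reading), "camera_matrix" (3x3 intrinsics, pixels), "origin" and "orientation" of the camera in the world. Camera axes: x right, y up, looking along -z (the intrinsics and any distortion apply to the point x, -y, -z); pixel columns grow to the right and rows downward; lengths in m; the calibration is good to about 2 mm. A picture is of the moment at which its call begins.
- hand_in(): hands the job in; it is judged then, once.
The state is a dict: "time_s": time; "q": joint angles; "qvel": joint speeds; "joint_torque": joint torques, N m; "eef_pos": TCP position; "eef_rot": TCP orientation; "wrist_force": force on the tool from outside, world axes, zero at the start; "torque": the same for the moment, N m; "gripper_width": finger opening in m; "gripper_force": force on a finger pad.
Only numpy, scipy, OpenCV 4.12 (cv2) and the standard library are available. Lean on these libraries where they do the work, as an engineer would, in place of code of your own. Each camera call takes 0.05 s, during which the arm holds its last target. There are 200 camera calls.

## Working session

There is one attempt and no reset: what is moved stays moved. The work goes in short steps, Python scripts to look and compute and a tool call to move; the robot and the scene stay as the last step left them, time stands still between calls to the robot, and variables do not carry over. Pictures are saved under pics/ and viewed, at most 10 in all, crops included, and the job is handed in when it is done.

Besides the shell and the picture viewer there is one more tool, called after ">>>" in YAML: its name, and indented under it one key for each argument. drive_tool: Moves the arm, as the interface text tells. Its arguments: {"type":"object","properties":{"motion":{"type":"array","items":{"type":"array","items":{"type":"number"}}}},"required":["motion"]}

```bash
mkdir -p pics
cat > h.py <<'E'
import numpy as np,cv2
from cell import sensors,optics,hand_in
from scipy.spatial.transform import Rotation as R
def cap(n):
    c=optics.capture(n); np.savez('/tmp/%s.npz'%n,**{k:np.array(v) for k,v in c.items()}); return c
def cloud(c):
    K=np.array(c['camera_matrix']);z=np.array(c['range_z']);v,u=np.mgrid[:z.shape[0],:z.shape[1]]
    p=np.stack([(u-K[0,2])/K[0,0]*z,-(v-K[1,2])/K[1,1]*z,-z],-1)
    q=np.array(c['orientation'],float)
    r=R.from_quat(q[[1,2,3,0]]) if q.size==4 else R.from_matrix(q)
    return p@r.as_matrix().T+np.array(c['origin'])
E
python3 - <<'E'
from h import *
for n in('scene','top'):
    c=cap(n);cv2.imwrite('pics/%s0.png'%n,c['img'][:,:,::-1]);print(n,c['camera_matrix'],c['origin'],c['orientation'],[k for k in c])
print(sensors.get_obs())
E
```

```text
scene [[593.09472699   0.         320.98438909]
 [  0.         593.09472699 238.96861065]
 [  0.           0.           1.        ]] [-0.0300182  -1.0087284   1.44952944] [ 0.90071311  0.36505411 -0.08933191 -0.21787885] ['img', 'range_z', 'camera_matrix', 'origin', 'orientation']
top [[511.7957612    0.         317.1234876 ]
 [  0.         511.7957612  231.41972244]
 [  0.           0.           1.        ]] [0.41361716 0.1954397  1.67990365] [ 0.70813437  0.03127019 -0.0441422  -0.70400238] ['img', 'range_z', 'camera_matrix', 'origin', 'orientation']
{'time_s': 0.1, 'q': array([ 1.13980349e+00,  2.17747580e-01,  1.61481192e+00, -8.63924616e-07,
        1.31135115e+00, -1.12197526e-01]), 'qvel': array([-0.00141045, -0.0005578 , -0.00388358,  0.00038394, -0.00106668,
       -0.00012649]), 'joint_torque': array([-8.38742671e-04, -3.98072720e+01, -3.04972851e+01, -1.80662810e-04,
        4.16961833e-03, -2.92239338e-05]), 'eef_pos': array([0.19554331, 0.59281205, 0.2300362 ]), 'eef_rot': array([-3.10520305e-04,  1.58723308e-01,  9.87322424e-01, -1.11662504e-03]), 'wrist_force': array([-0.61313294,  0.41446717,  0.09365814]), 'torque': array([ 0.04048532,  0.04461425, -0.01583923]), 'gripper_force': 0.0, 'gripper_width': 0.0853081252391747}
```

View pics/top0.png

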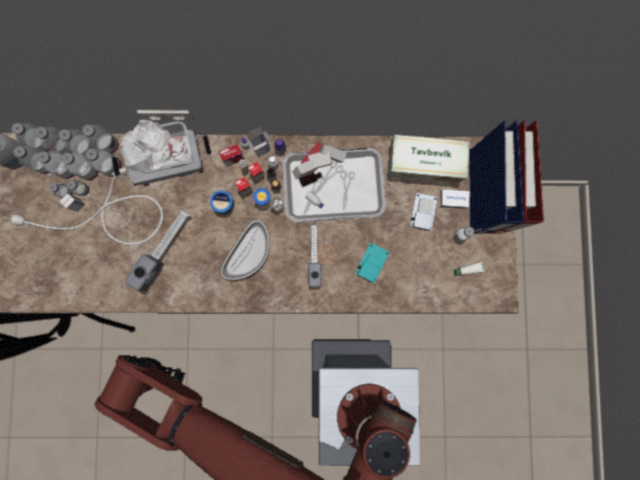

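View pics/scene0.png

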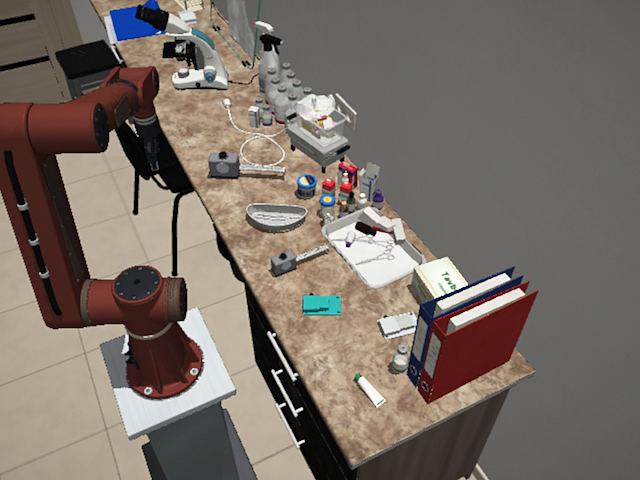

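The top view shows the small rule at about (315,275) with its blade pointing up to (314,230). The larger rule is at (143,270). The aluminium stop is at (424,211), with the turquoise look-alike at (373,262). The carton is at (456,199), the vial at (464,235) and the tube at (468,269). I'll enlarge the working area.

Run:
```python
from h import *
c=np.load('/tmp/top.npz');P=cloud(c)
im=c['img'][:,:,::-1]
a=cv2.resize(im[215:295,290:345],None,fx=7,fy=7,interpolation=cv2.INTER_CUBIC)
b=cv2.resize(im[180:250,395:450],None,fx=8,fy=8,interpolation=cv2.INTER_CUBIC)
o=np.zeros((560,385+440,3),np.uint8);o[:560,:385]=a;o[:560,385:]=b
cv2.imwrite('pics/crop0.png',o[:,:800])
np.set_printoptions(precision=3,suppress=True)
for u,v in[(315,275),(315,267),(314,240),(424,211),(456,199),(464,235),(468,269),(340,260),(425,225),(430,198)]:print(u,v,P[v,u])
# rule mask by height
z=P[...,2];m=(z>.045)&(z<.065);s=np.zeros_like(m);s[255:295,300:330]=1
r=P[m&s];print('case',r.min(0),r.max(0),r.mean(0),cv2.minAreaRect(r[:,:2].astype(np.float32)*1000))
s[:]=0;s[190:235,405:442]=1
for lo,hi in((.003,.1),(.012,.05)):
  r=P[(z>lo)&(z<hi)&s];print(lo,len(r),r.mean(0),cv2.minAreaRect(r[:,:2].astype(np.float32)*1000))
```

```text
315 275 [0.449 0.173 0.072]
315 267 [0.474 0.172 0.058]
314 240 [0.563 0.176 0.023]
424 211 [ 0.662 -0.186  0.017]
456 199 [ 0.701 -0.29   0.027]
464 235 [ 0.577 -0.297  0.083]
468 269 [ 0.472 -0.325  0.024]
340 260 [0.5   0.09  0.004]
425 225 [ 0.615 -0.188  0.021]
430 198 [ 0.708 -0.21   0.004]
case [0.414 0.153 0.046] [0.487 0.192 0.065] [0.45  0.173 0.058] ((450.7334289550781, 172.1758575439453), (72.71222686767578, 38.24039840698242), 0.3826078474521637)
0.003 942 [ 0.66  -0.185  0.013] ((660.5254516601562, -185.6389923095703), (121.02136993408203, 149.49191284179688), 89.18146514892578)
0.012 467 [ 0.652 -0.184  0.02 ] ((659.0750732421875, -185.63140869140625), (64.70602416992188, 114.71161651611328), 72.86891174316406)
```

View pics/crop0.png

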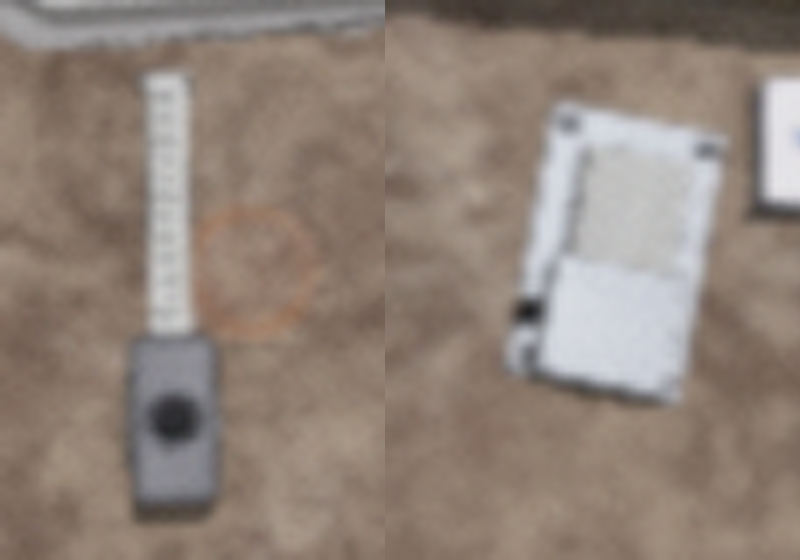

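The left crop shows the rule: button at crop (174,418), blade tip at (166,78). The right crop shows the stop: plate corners at (555,102), (725,138), (680,402) and (508,372), housing nearest the robot, knob on the left, and the tongue's far edge running from (588,143) to (695,158).

Run:
```python
from h import *
np.set_printoptions(precision=4,suppress=True)
c=np.load('/tmp/top.npz');K=c['camera_matrix'];q=c['orientation'];Rm=R.from_quat(q[[1,2,3,0]]).as_matrix();o=c['origin']
def ray(u,v,z):
    d=Rm@np.array([(u-K[0,2])/K[0,0],-(v-K[1,2])/K[1,1],-1]);return o+d*(z-o[2])/d[2]
L=lambda x,y,z:ray(290+(x+.5)/7-.5,215+(y+.5)/7-.5,z)
S=lambda x,y,z:ray(395+(x-385+.5)/8-.5,180+(y+.5)/8-.5,z)
P=cloud(c);print('bench z',np.median(P[235:290,335:350,2]),P[285,400],P[240,435])
b=L(174,418,.068);t=L(167,76,.027);m=L(171,337,.027);print('button',b,'tip',t,'mouth',m,np.degrees(np.arctan2(*(t-m)[[1,0]])))
co=[S(555,102,.004),S(725,138,.004),S(680,402,.004),S(508,372,.004)];print(np.array(co))
fl,fr,nr,nl=co
f=(fl+fr)/2;n=(nl+nr)/2;d=f-n;yaw=np.arctan2(d[1],d[0]);print('len',np.linalg.norm(d),'w',np.linalg.norm(fl-fr),'yaw',np.degrees(yaw),np.degrees(np.arctan2(*( (fl-fr)[[0,1]]*[-1,1]))))
e=d/np.linalg.norm(d);org=(f+n)/2+e*.0025;print('org',org)
for p in(S(588,143,.019),S(695,158,.019),S(560,260,.02),S(690,278,.02)):print('x along',(p-org)@e, (p-org)@[-e[1],e[0],0])
```

```text
bench z 0.00043629971661651723 [ 0.419  -0.1061  0.0052] [ 0.5684 -0.2268 -0.0067]
button [0.451  0.1743 0.068 ] tip [0.6103 0.1778 0.027 ] mouth [0.4891 0.1753 0.027 ] 1.1947840830644627
[[ 0.7266 -0.163   0.004 ]
 [ 0.712  -0.2339  0.004 ]
 [ 0.6012 -0.2129  0.004 ]
 [ 0.6132 -0.1417  0.004 ]]
len 0.11406949888745285 w 0.07233582514678269 yaw -10.665909168816574 -11.66033875058092
org [ 0.6657 -0.1884  0.004 ]
x along 0.037549732718513085 0.022480197632535923
x along 0.039924259831610395 -0.02206246826514252
x along -0.012912312810114726 0.025779827557690666
x along -0.009952296084203647 -0.028116426206755654
```

```bash
cat >> h.py <<'E'
def to(x,y,z,yaw):
    """units to go from the measured pose to world x,y,z with rule-x yaw (deg)"""
    o=sensors.get_obs();q=o['eef_rot'];r=R.from_quat(q[[1,2,3,0]])
    g=R.from_matrix(np.array([[-1,0,0],[0,1,0],[0,0,-1]]));g=R.from_euler('z',yaw,degrees=True)*g
    d=r.inv().apply(np.array([x,y,z])-o['eef_pos'])/.025
    w=np.degrees((r.inv()*g).as_rotvec())/6
    print('go',d.round(3),w.round(3),'| at',o['eef_pos'].round(4),'F',o['wrist_force'].round(2),'t',round(o['time_s'],2))
E
python3 -c "
from h import *
to(.451,.1735,.20,1)"
```

```text
go [-14.961 -12.722   1.227] [-0.021 -0.006 -3.211] | at [0.1955 0.5928 0.23  ] F [-0.61  0.41  0.09] t 0.1
```

>>> drive_tool:
  motion:
    - [85,-1.5,-1.3,0.1,0,0,-0.3]
    - [85,-3,-2.5,0.2,0,0,-0.7]
    - [85,-4.2,-3.6,0.3,0,0,-1]
    - [85,-5.4,-4.6,0.4,0,0,-1.4]
    - [85,-6.6,-5.6,0.5,0,0,-1.8]
    - [85,-7.8,-6.6,0.6,0,0,-2.2]
    - [85,-9,-7.6,0.8,0,0,-2.6]
    - [85,-10,-8.5,1.0,0,0,-3]

```text
time_s: 0.77
eef_pos: [0.3675, 0.3113, 0.2061]
eef_rot: [0.0, 0.001, 1.0, -0.0]
wrist_force: [0.8, 1.2, -0.4]
gripper_width: 0.0846
gripper_force: 0.0
```

```bash
python3 -c "
from h import *
to(.451,.1735,.13,1)"
```

```text
go [-3.354 -5.502  3.046] [-0.001  0.006 -0.192] | at [0.3675 0.3113 0.2061] F [ 0.83  1.18 -0.44] t 0.77
```

>>> drive_tool:
  motion:
    - [85,-0.7,-1.1,0.4,0,0,-0.1]
    - [85,-1.3,-2.1,0.8,0,0,-0.2]
    - [85,-1.9,-3.1,1.2,0,0,-0.2]
    - [85,-2.5,-4.1,1.8,0,0,-0.2]
    - [85,-3.0,-5.0,2.5,0,0,-0.2]
    - [85,-3.3,-5.5,3,0,0,-0.2]
    - [85,-3.3,-5.5,3,0,0,-0.2]
    - [85,-3.3,-5.5,3,0,0,-0.2]

```text
time_s: 1.43
eef_pos: [0.4476, 0.1748, 0.1302]
eef_rot: [-0.002, -0.007, 1.0, -0.0]
wrist_force: [0.4, 0.0, -0.5]
gripper_width: 0.0851
gripper_force: 0.0
```

```bash
python3 -c "
from h import *
to(.451,.1735,.020,1)"
```

```text
go [-0.149 -0.053  4.406] [-0.002 -0.03  -0.032] | at [0.4476 0.1748 0.1302] F [ 0.43  0.02 -0.46] t 1.43
```

>>> drive_tool:
  motion:
    - [85,-0.15,-0.05,1,0,0,0]
    - [85,-0.15,-0.05,2,0,0,0]
    - [85,-0.15,-0.05,3,0,0,0]
    - [85,-0.15,-0.05,3.8,0,0,0]
    - [85,-0.15,-0.05,4.3,0,0,0]
    - [85,-0.15,-0.05,4.4,0,0,0]
    - [60,-0.15,-0.05,4.4,0,0,0]
    - [50,-0.15,-0.05,4.4,0,0,0]

```text
time_s: 2.1
eef_pos: [0.4531, 0.1752, 0.0225]
eef_rot: [0.001, -0.009, 1.0, 0.0]
wrist_force: [0.3, 0.2, 0.2]
gripper_width: 0.0635
gripper_force: 0.0
```

>>> drive_tool:
  motion:
    - [40,0,0,0,0,0,0]
    - [36,0,0,0,0,0,0]
    - [30,0,0,0,0,0,0]
    - [30,0,0,0,0,0,0]
    - [30,0,0,0,0,0,0]
    - [30,0,0,0,0,0,0]
    - [30,0,0,0,0,0,0]
    - [30,0,0,0,0,0,0]

```text
time_s: 2.77
eef_pos: [0.4538, 0.1757, 0.0232]
eef_rot: [0.002, -0.008, 1.0, 0.001]
wrist_force: [-1.5, 5.8, 6.7]
gripper_width: 0.0389
gripper_force: 61.1
```

```bash
python3 -c "
from h import *
to(.5577,-.1676,.12,-10.9);o=sensors.get_obs();print(o['gripper_width'],o['gripper_force'])"
```

```text
go [ -3.952 -13.785  -3.894] [0.027 0.027 1.965] | at [0.4538 0.1757 0.0232] F [-1.54  5.78  6.73] t 2.77
0.038893868231113786 61.06196880340576
```

Gripped: opening 38.9 mm, grip force 61 N. Next I lift.

>>> drive_tool:
  motion:
    - [30,0,0,-0.4,0,0,0]
    - [30,0,0,-1,0,0,0]
    - [30,0,0,-2,0,0,0]
    - [30,0,0,-3,0,0,0]
    - [30,0,0,-3.7,0,0,0]
    - [30,0,0,-4,0,0,0]
    - [30,0,0,-4,0,0,0]
    - [30,0,0,-4,0,0,0]

```text
time_s: 3.43
eef_pos: [0.4508, 0.1737, 0.1199]
eef_rot: [-0.001, -0.008, 1.0, -0.0]
wrist_force: [0.1, 0.0, -10.1]
gripper_width: 0.0392
gripper_force: 63.3
```

Run:
```python
from h import *
to(.5577,-.1676,.12,-10.9);o=sensors.get_obs();print(o['gripper_width'],o['gripper_force'],o['torque'])
c=cap('scene');im=c['img'][:,:,::-1]
cv2.imwrite('pics/lift.png',cv2.resize(im[150:350,180:446],None,fx=3,fy=3,interpolation=cv2.INTER_CUBIC)[:600,:798])
```

```text
go [-4.054e+00 -1.372e+01 -3.000e-03] [-0.011 -0.024  1.971] | at [0.4508 0.1737 0.1199] F [  0.06   0.04 -10.14] t 3.43
0.0391736062595198 63.29046964645386 [-0.0038808   0.04214624  0.01890685]
```

View pics/lift.png

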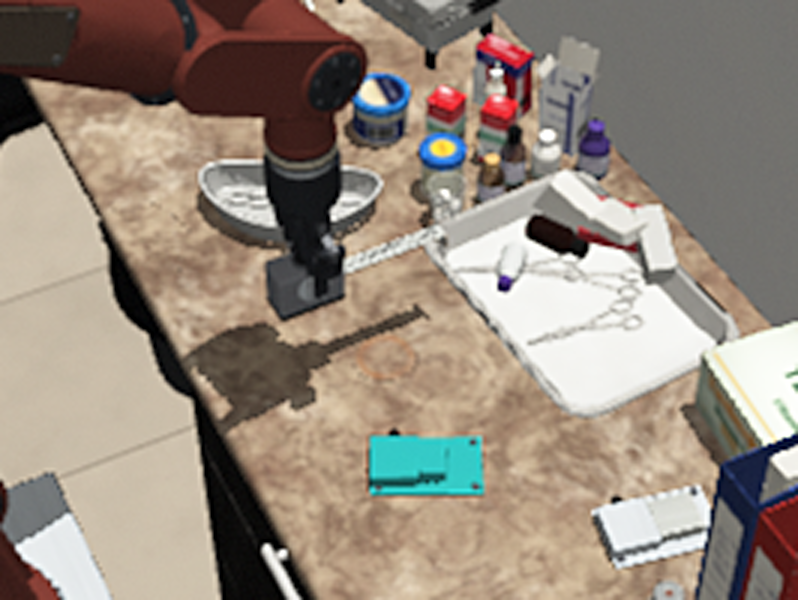

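The rule is held level, with the hook at crop (437,235). The stop is clear at (655,530). I carry it over.

>>> drive_tool:
  motion:
    - [30,-0.2,-0.6,0,0,0,0.1]
    - [30,-0.5,-1.7,0,0,0,0.2]
    - [30,-0.9,-3,0,0,0,0.4]
    - [30,-1.3,-4.3,0,0,0,0.6]
    - [30,-1.7,-5.6,0,0,0,0.8]
    - [30,-2.1,-6.9,0,0,0,1.0]
    - [30,-2.4,-7.9,0,0,0,1.1]
    - [30,-2.6,-8.5,0,0,0,1.2]

```text
time_s: 4.15
eef_pos: [0.5197, -0.0401, 0.1189]
eef_rot: [-0.002, 0.056, 0.998, -0.001]
wrist_force: [0.7, 0.4, -8.9]
gripper_width: 0.0395
gripper_force: 63.5
```

```bash
python3 -c "
from h import *
to(.5626,-.1685,.12,-10.9)"
```

```text
go [-2.277 -4.913 -0.046] [-0.015 -0.034  0.748] | at [ 0.5197 -0.0401  0.1189] F [ 0.7   0.37 -8.93] t 4.15
```

>>> drive_tool:
  motion:
    - [30,-0.4,-0.8,0,0,0,0.1]
    - [30,-0.8,-1.8,0,0,0,0.3]
    - [30,-1.3,-2.8,0,0,0,0.5]
    - [30,-1.7,-3.8,0,0,0,0.6]
    - [30,-2.1,-4.6,0,0,0,0.7]
    - [30,-2.3,-4.9,0,0,0,0.75]
    - [30,-2.3,-4.9,0,0,0,0.75]
    - [30,-2.3,-4.9,0,0,0,0.75]

```text
time_s: 4.82
eef_pos: [0.5628, -0.1645, 0.1188]
eef_rot: [-0.002, 0.094, 0.996, 0.001]
wrist_force: [-0.9, 1.1, -8.6]
gripper_width: 0.0391
gripper_force: 63.5
```

Run:
```python
from h import *
to(.5626,-.1685,.06,-10.9);to(.5626,-.1685,.06,0)
c=cap('scene');im=c['img'][:,:,::-1]
a=cv2.resize(im[270:370,340:440],None,fx=5,fy=5,interpolation=cv2.INTER_CUBIC)
cv2.imwrite('pics/over_s.png',a)
c=cap('top');im=c['img'][:,:,::-1]
cv2.imwrite('pics/over_t.png',cv2.resize(im[170:290,360:480],None,fx=5,fy=5,interpolation=cv2.INTER_CUBIC))
```

```text
go [-0.033 -0.162  2.353] [ 0.017 -0.049  0.012] | at [ 0.5628 -0.1645  0.1188] F [-0.92  1.14 -8.63] t 4.82
go [-0.033 -0.162  2.353] [ 0.022 -0.047 -1.805] | at [ 0.5628 -0.1645  0.1188] F [-0.92  1.14 -8.63] t 4.82
```

View pics/over_s.png

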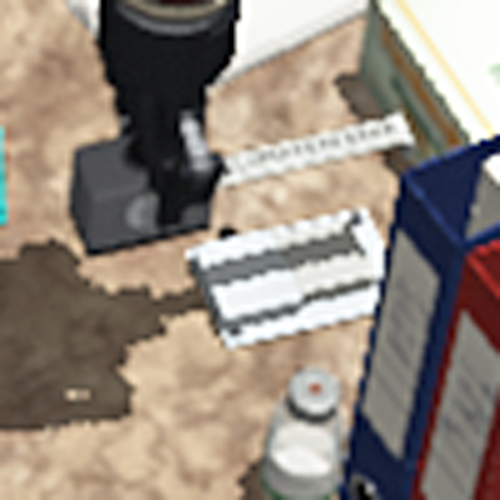

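View pics/over_t.png

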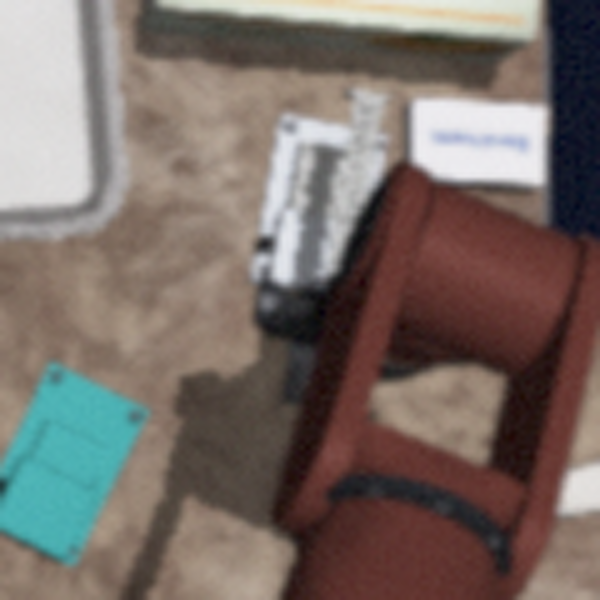

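The scene view shows the blade above the stop, tip at crop (405,130). In the top view the tip spans crop (350,88) to (388,95), with its centre at about (369,91). I'll check the tip against the stop.

Run:
```python
from h import *
np.set_printoptions(precision=4,suppress=True)
c=np.load('/tmp/top.npz');K=c['camera_matrix'];q=c['orientation'];Rm=R.from_quat(q[[1,2,3,0]]).as_matrix();o=c['origin']
def ray(u,v,z):
    d=Rm@np.array([(u-K[0,2])/K[0,0],-(v-K[1,2])/K[1,1],-1]);return o+d*(z-o[2])/d[2]
S=lambda x,y,z:ray(360+(x+.5)/5-.5,170+(y+.5)/5-.5,z)
e=np.array([np.cos(-.19),np.sin(-.19),0]);n=np.array([-e[1],e[0],0]);org=np.array([.6657,-.1884,0])
tcp=np.array([.5628,-.1645,0])
print('tcp in stop',(tcp-org)@e,(tcp-org)@n)
for p in(S(350,88,.123),S(388,95,.123),S(369,91,.123)):print(p,(p-org)@e,(p-org)@n,'from tcp',(p-tcp)@e,(p-tcp)@n)
for p in (S(280,116,.004),S(263,276,.004)):print(p,(p-org)@e,(p-org)@n)
```

```text
tcp in stop -0.10556196338350547 0.0040363209262208564
[ 0.7208 -0.1807  0.123 ] 0.052647632357431175 0.01792046260937442 from tcp 0.15820959574093663 0.01388414168315356
[ 0.7166 -0.2043  0.123 ] 0.052970686596632136 -0.006038140909403155 from tcp 0.15853264998013758 -0.010074461835624014
[ 0.719  -0.1925  0.123 ] 0.05311948467910197 0.005994513228421336 from tcp 0.15868144806260742 0.001958192302200479
[ 0.7249 -0.1623  0.004 ] 0.05321977602351115 0.03682597819082671
[ 0.6174 -0.1493  0.004 ] -0.05479592998235372 0.029271716710183707
```

>>> drive_tool:
  motion:
    - [30,0,-0.2,0.3,0,0,0]
    - [30,0,-0.2,0.7,0,0,0]
    - [30,0,-0.2,1.2,0,0,0]
    - [30,0,-0.2,1.7,0,0,0]
    - [30,0,-0.2,2.1,0,0,0]
    - [30,0,-0.2,2.3,0,0,0]
    - [30,0,-0.2,2.3,0,0,0]
    - [30,0,-0.2,2.3,0,0,0]

```text
time_s: 5.58
eef_pos: [0.5632, -0.1698, 0.063]
eef_rot: [-0.001, 0.094, 0.996, 0.0]
wrist_force: [-0.3, 0.1, -9.7]
gripper_width: 0.039
gripper_force: 63.3
```

```bash
python3 -c "
from h import *
to(.5626,-.1685,.027,-10.9)"
```

```text
go [0.032 0.048 1.441] [ 0.003 -0.013  0.023] | at [ 0.5632 -0.1698  0.063 ] F [-0.3   0.15 -9.74] t 5.58
```

>>> drive_tool:
  motion:
    - [30,0,0.05,0.2,0,0,0]
    - [30,0,0.05,0.5,0,0,0]
    - [30,0,0.05,0.8,0,0,0]
    - [30,0,0.05,1.1,0,0,0]
    - [30,0,0.05,1.3,0,0,0]
    - [30,0,0.05,1.4,0,0,0]
    - [30,0,0.05,1.4,0,0,0]
    - [30,0,0.05,1.4,0,0,0]

```text
time_s: 6.25
eef_pos: [0.5638, -0.1688, 0.0285]
eef_rot: [-0.0, 0.094, 0.996, 0.0]
wrist_force: [-0.3, -0.1, -9.4]
gripper_width: 0.0393
gripper_force: 63.5
```

Run:
```python
from h import *
to(.5626,-.1685,.0265,-10.9)
c=cap('scene');im=c['img'][:,:,::-1]
cv2.imwrite('pics/low.png',cv2.resize(im[280:350,340:430],None,fx=8,fy=8,interpolation=cv2.INTER_CUBIC))
```

```text
go [0.048 0.003 0.081] [ 0.001 -0.004  0.022] | at [ 0.5638 -0.1688  0.0285] F [-0.3  -0.07 -9.39] t 6.25
```

View pics/low.png

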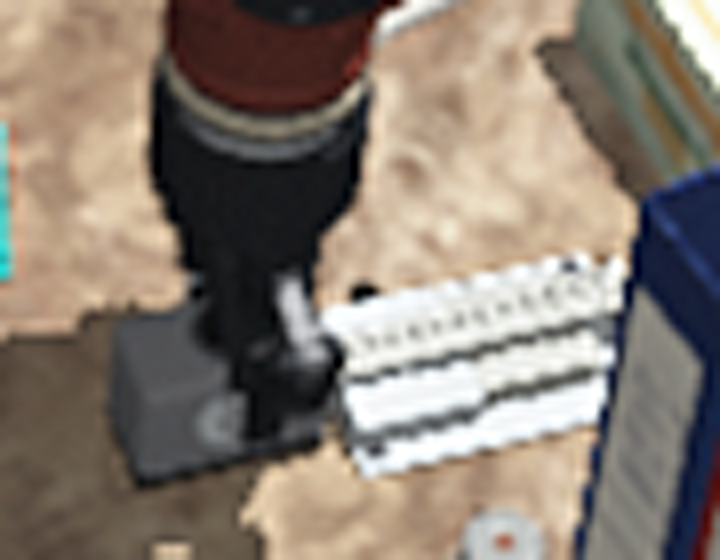

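The blade lies over the stop and the hook is past the tongue, with no contact so far. Now I draw back (+x in the tool frame).

>>> drive_tool:
  motion:
    - [30,0.05,0,0.05,0,0,0]
    - [30,0.1,0,0.1,0,0,0]
    - [30,0.15,0,0.1,0,0,0]
    - [30,0.2,0,0.1,0,0,0]
    - [30,0.25,0,0.1,0,0,0]
    - [30,0.3,0,0.1,0,0,0]
    - [30,0.35,0,0.1,0,0,0]
    - [30,0.35,0,0.1,0,0,0]

```text
time_s: 6.97
eef_pos: [0.5549, -0.1671, 0.0263]
eef_rot: [-0.0, 0.094, 0.996, 0.0]
wrist_force: [-0.6, -0.3, -9.7]
gripper_width: 0.0395
gripper_force: 63.5
```

>>> drive_tool:
  motion:
    - [30,0.04,0,0,0,0,0]
    - [30,0.08,0,0,0,0,0]
    - [30,0.12,0,0,0,0,0]
    - [30,0.16,0,0,0,0,0]
    - [30,0.2,0,0,0,0,0]
    - [30,0.2,0,0,0,0,0]
    - [30,0.2,0,0,0,0,0]
    - [30,0.2,0,0,0,0,0]

```text
time_s: 7.63
eef_pos: [0.5504, -0.1663, 0.0263]
eef_rot: [0.0, 0.094, 0.996, -0.0]
wrist_force: [-0.4, 0.4, -9.3]
gripper_width: 0.0392
gripper_force: 63.5
```

>>> drive_tool:
  motion:
    - [30,0.04,0,0,0,0,0]
    - [30,0.08,0,0,0,0,0]
    - [30,0.12,0,0,0,0,0]
    - [30,0.16,0,0,0,0,0]
    - [30,0.16,0,0,0,0,0]
    - [30,0.16,0,0,0,0,0]
    - [30,0.16,0,0,0,0,0]
    - [30,0.16,0,0,0,0,0]

```text
time_s: 8.3
eef_pos: [0.5468, -0.1657, 0.0265]
eef_rot: [0.0, 0.094, 0.996, -0.0]
wrist_force: [2.6, -0.3, -10.1]
gripper_width: 0.0395
gripper_force: 63.4
```

>>> drive_tool:
  motion:
    - [30,0.04,0,0,0,0,0]
    - [30,0.08,0,0,0,0,0]
    - [30,0.12,0,0,0,0,0]
    - [30,0.16,0,0,0,0,0]
    - [30,0.2,0,0,0,0,0]
    - [30,0.2,0,0,0,0,0]
    - [30,0.2,0,0,0,0,0]
    - [30,0.2,0,0,0,0,0]

```text
time_s: 8.97
eef_pos: [0.5419, -0.1648, 0.0265]
eef_rot: [0.0, 0.094, 0.996, -0.0]
wrist_force: [4.2, -1.3, -10.5]
gripper_width: 0.0397
gripper_force: 63.4
```

```bash
python3 -c "
from h import *
import time
for i in range(1): to(.5426,-.165,.023,-10.9)
for i in range(6):
  o=cap('top'); s=sensors.get_obs(); print(s['wrist_force'].round(2),s['torque'].round(3))"
```

```text
go [-0.03  -0.004  0.141] [-0.002  0.009  0.021] | at [ 0.5419 -0.1648  0.0265] F [  4.23  -1.31 -10.51] t 8.97
[  4.55  -0.83 -11.08] [-0.108 -0.754 -0.122]
[  5.15  -0.85 -10.12] [-0.138 -0.711 -0.005]
[  5.24  -0.83 -10.44] [-0.081 -0.732 -0.038]
[ 4.4  -0.95 -9.97] [-0.117 -0.714 -0.027]
[ 4.88 -0.69 -9.36] [-0.156 -0.755 -0.001]
[ 4.95 -0.93 -9.79] [-0.1   -0.759 -0.032]
```

The pull is about 5 N. Next I lower the case onto the bench.

>>> drive_tool:
  motion:
    - [30,0,0,0.03,0,0,0]
    - [30,0,0,0.06,0,0,0]
    - [30,0,0,0.09,0,0,0]
    - [30,0,0,0.11,0,0,0]
    - [30,0,0,0.12,0,0,0]
    - [30,0,0,0.12,0,0,0]
    - [30,0,0,0.12,0,0,0]
    - [30,0,0,0.12,0,0,0]

```text
time_s: 9.93
eef_pos: [0.5418, -0.1649, 0.0235]
eef_rot: [0.0, 0.094, 0.996, -0.0]
wrist_force: [3.8, -1.6, -6.9]
gripper_width: 0.0393
gripper_force: 63.6
```

>>> drive_tool:
  motion:
    - [30,0,0,0.01,0,0,0]
    - [30,0,0,0.02,0,0,0]
    - [30,0,0,0.03,0,0,0]
    - [30,0,0,0.04,0,0,0]
    - [30,0,0,0.04,0,0,0]
    - [30,0,0,0.04,0,0,0]
    - [30,0,0,0.04,0,0,0]
    - [30,0,0,0.04,0,0,0]

```text
time_s: 10.6
eef_pos: [0.542, -0.1649, 0.0232]
eef_rot: [0.0, 0.094, 0.996, -0.0]
wrist_force: [1.9, -1.0, 4.6]
gripper_width: 0.0394
gripper_force: 65.2
```

```bash
python3 -c "
from h import *
for i in range(5):
  o=cap('top'); s=sensors.get_obs(); print(s['wrist_force'].round(2),s['torque'].round(3),s['eef_pos'].round(4))"
```

```text
[ 1.62 -0.62  4.83] [-0.417 -0.409 -0.218] [ 0.5419 -0.1649  0.0232]
[ 2.01 -0.55  5.95] [-0.333 -0.338 -0.215] [ 0.542  -0.1648  0.0232]
[ 0.5  -0.98  5.36] [-0.33  -0.394 -0.183] [ 0.542  -0.1649  0.0232]
[ 2.19 -0.63  5.1 ] [-0.352 -0.368 -0.239] [ 0.542  -0.1648  0.0232]
[ 1.25 -0.85  5.97] [-0.382 -0.393 -0.247] [ 0.5419 -0.1648  0.0232]
```

It's seated. Now I release.

>>> drive_tool:
  motion:
    - [42,0,0,0,0,0,0]
    - [45,0,0,0,0,0,0]
    - [50,0,0,0,0,0,0]
    - [56,0,0,0,0,0,0]
    - [64,0,0,0,0,0,0]
    - [68,0,0,0,0,0,0]
    - [68,0,0,0,0,0,0]
    - [68,0,0,0,0,0,0]

```text
time_s: 11.52
eef_pos: [0.5414, -0.1645, 0.0222]
eef_rot: [-0.0, 0.094, 0.996, 0.0]
wrist_force: [-0.2, 0.7, 0.6]
gripper_width: 0.0679
gripper_force: 0.0
```

>>> drive_tool:
  motion:
    - [68,0,0,-0.5,0,0,0]
    - [68,0,0,-1.2,0,0,0]
    - [68,0,0,-2,0,0,0]
    - [68,0,0,-2.8,0,0,0]
    - [68,0,0,-3.5,0,0,0]
    - [50,0,0,-3.6,0,0,0]
    - [20,0,0,-3.6,0,0,0]
    - [0,0,0,-3.6,0,0,0]

```text
time_s: 12.18
eef_pos: [0.5412, -0.1645, 0.1122]
eef_rot: [-0.0, 0.094, 0.996, 0.0]
wrist_force: [-1.0, -0.3, -0.3]
gripper_width: 0.0323
gripper_force: 0.0
```

Run:
```python
from h import *
to(.5395,-.1644,.080,-10.9)
c=cap('scene');im=c['img'][:,:,::-1]
cv2.imwrite('pics/rel.png',cv2.resize(im[270:350,330:430],None,fx=7,fy=7,interpolation=cv2.INTER_CUBIC))
```

```text
go [ 0.067 -0.01   1.287] [ 0.    -0.002  0.023] | at [ 0.5412 -0.1645  0.1122] F [-1.   -0.26 -0.3 ] t 12.18
```

View pics/rel.png

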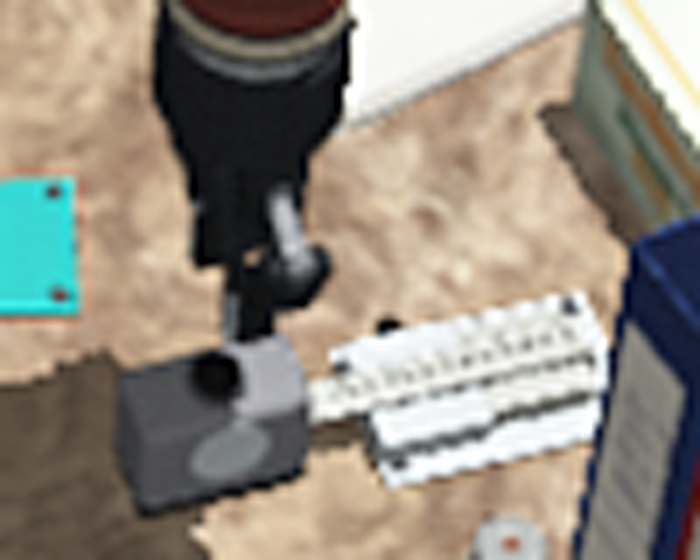

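The rule stands upright and hooked, with the black button at crop (216,374). The case front is clear of the stop. I'll locate the button.

Run:
```python
from h import *
np.set_printoptions(precision=4,suppress=True)
c=np.load('/tmp/scene.npz');K=c['camera_matrix'];q=c['orientation'];Rm=R.from_quat(q[[1,2,3,0]]).as_matrix();o=c['origin']
u,v=330+216.5/7-.5,270+374.5/7-.5
d=Rm@np.array([(u-K[0,2])/K[0,0],-(v-K[1,2])/K[1,1],-1]);p=o+d*(.064-o[2])/d[2];print(p)
P=cloud(c);s=np.zeros(P.shape[:2],bool);s[312:345,343:378]=1
r=P[s&(P[...,2]>.052)&(P[...,2]<.063)];print(len(r),r.min(0),r.max(0),cv2.minAreaRect(r[:,:2].astype(np.float32)*1000))
```

```text
[ 0.5349 -0.1636  0.064 ]
239 [ 0.494  -0.1887  0.0523] [ 0.5722 -0.1365  0.0629] ((533.2477416992188, -162.84190368652344), (45.01642990112305, 76.39791870117188), 77.2395248413086)
```

>>> drive_tool:
  motion:
    - [0,0.15,0,0.3,0,0,0]
    - [0,0.15,0,0.6,0,0,0]
    - [0,0.15,0,0.9,0,0,0]
    - [0,0.15,0,1.1,0,0,0]
    - [0,0.15,0,1.3,0,0,0]
    - [0,0.15,0,1.5,0,0,0]
    - [0,0.15,0,1.6,0,0,0]
    - [0,0.15,0,1.6,0,0,0]

```text
time_s: 12.9
eef_pos: [0.5373, -0.1637, 0.0713]
eef_rot: [-0.001, 0.094, 0.996, 0.0]
wrist_force: [-0.7, -0.7, 1.1]
gripper_width: -0.0001
gripper_force: 0.0
```

>>> drive_tool:
  motion:
    - [0,0,0,0.04,0,0,0]
    - [0,0,0,0.08,0,0,0]
    - [0,0,0,0.12,0,0,0]
    - [0,0,0,0.16,0,0,0]
    - [0,0,0,0.2,0,0,0]
    - [0,0,0,0.24,0,0,0]
    - [0,0,0,0.24,0,0,0]
    - [0,0,0,0.24,0,0,0]

```text
time_s: 13.57
eef_pos: [0.5381, -0.164, 0.0667]
eef_rot: [0.0, 0.094, 0.996, -0.0]
wrist_force: [-0.3, -0.3, 2.2]
gripper_width: 0.0001
gripper_force: 1.3
```

>>> drive_tool:
  motion:
    - [0,0,0,0.03,0,0,0]
    - [0,0,0,0.06,0,0,0]
    - [0,0,0,0.09,0,0,0]
    - [0,0,0,0.12,0,0,0]
    - [0,0,0,0.14,0,0,0]
    - [0,0,0,0.16,0,0,0]
    - [0,0,0,0.16,0,0,0]
    - [0,0,0,0.16,0,0,0]

```text
time_s: 14.23
eef_pos: [0.5381, -0.164, 0.063]
eef_rot: [0.0, 0.094, 0.996, -0.0]
wrist_force: [-2.0, 1.1, 6.9]
gripper_width: 0.0002
gripper_force: 3.2
```

>>> drive_tool:
  motion:
    - [0,0,0,0.01,0,0,0]
    - [0,0,0,0.02,0,0,0]
    - [0,0,0,0.03,0,0,0]
    - [0,0,0,0.04,0,0,0]
    - [0,0,0,0.04,0,0,0]
    - [0,0,0,0.04,0,0,0]
    - [0,0,0,0.04,0,0,0]
    - [0,0,0,0.04,0,0,0]

```text
time_s: 14.9
eef_pos: [0.5382, -0.164, 0.0629]
eef_rot: [0.0, 0.094, 0.996, -0.0]
wrist_force: [-3.2, 1.4, 10.8]
gripper_width: -0.0
gripper_force: 5.6
```

The button has bottomed out: z stays at 62.9 mm, 5.1 mm of travel, while the force rises to 11 N. I lift off.

>>> drive_tool:
  motion:
    - [0,0,0,-0.05,0,0,0]
    - [0,0,0,-0.15,0,0,0]
    - [0,0,0,-0.5,0,0,0]
    - [0,0,0,-1.2,0,0,0]
    - [0,0,0,-2,0,0,0]
    - [0,0,0,-3,0,0,0]
    - [0,0,0,-4,0,0,0]
    - [0,0,0,-4,0,0,0]

```text
time_s: 15.57
eef_pos: [0.5414, -0.1654, 0.1674]
eef_rot: [0.005, 0.094, 0.996, -0.002]
wrist_force: [0.6, -0.2, 1.2]
gripper_width: 0.0002
gripper_force: 0.0
```

Run:
```python
from h import *
s=sensors.get_obs();print(s['eef_pos'],s['wrist_force'])
c=cap('scene');im=c['img'][:,:,::-1]
cv2.imwrite('pics/end.png',cv2.resize(im[270:350,330:430],None,fx=7,fy=7,interpolation=cv2.INTER_CUBIC))
P=cloud(c);q=np.zeros(P.shape[:2],bool);q[312:345,343:378]=1
r=P[q&(P[...,2]>.052)&(P[...,2]<.060)];print(cv2.minAreaRect(r[:,:2].astype(np.float32)*1000))
```

```text
[ 0.5414417  -0.16544602  0.16744429] [ 0.61753173 -0.20786983  1.21054014]
((533.5750732421875, -162.83058166503906), (44.99164581298828, 76.2386703491211), 77.25313568115234)
```

View pics/end.png

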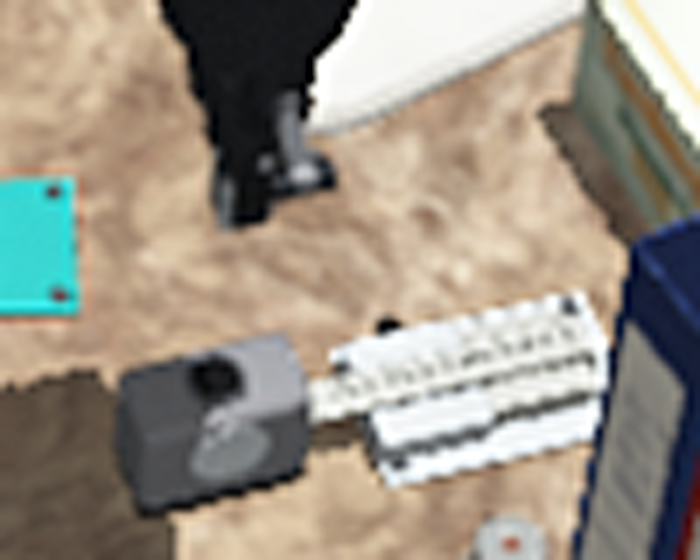

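The button is lower, now at (216,379). The case hasn't moved (its fitted centre is the same within 0.4 mm), the blade is still hooked, and the arm is clear. I'm handing in.

```bash
python3 -c "
from h import *
print(hand_in())"
```

```text
the job is handed in; nothing more can be done
None
```

The job is handed in: the small rule stands upright and let go, hooked over the tongue with about 5 N of pull (read before I set it down; not measurable after release), its lock button was then pressed fully down (about 5 mm), and the vial, carton and tube were not touched; no verdict was returned.

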